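# Snap the lid onto a polishing pot and keep it pressed

### The job

Close the polishing pot on the jeweller's bench: pick up the lid that fits it, the middle-sized of the three, set it level on the pot's spring clips and press it straight down until it gives way suddenly and clicks home under all the clips. Then keep pressing firmly with the gripper so that the rubber seal stays squeezed about half-way or more, and finish in that state, still pressing the lid down and not letting go. Leave the other two lids and the things lying about where they are.

Things in the scene. Friction and masses are not known exactly. Their poses are not given: they have to be found in the camera images.
- pot: The polishing pot: clear round tub, 80 mm outside and 72 mm inside diameter, steel shot in its bottom, on a wooden base 120 x 120 x 14 mm screwed to the bench (it cannot move). Origin: centre of the base's underside, z up. A black rubber seal ring lies on its rim; four steel spring clips stand around it at its own +x, +y, -x and -y.
- pot_mouth (a point): Centre of the pot's mouth, level with the top of the uncompressed seal ring, 66 mm above the bench; z up.
- clip_nose (a point): Inner tip of the nose of the clip on the pot's +x side, 39 mm from the pot's axis, 79 mm above the bench (the other three are alike). Noses are round, 4 mm radius, 24 mm wide, tops at 83 mm; the clips' backs are 49 mm from the axis. They spring outward while a lid is pressed past, then close over its rim plate.
- seal (a joint): How far the springy rubber seal ring on the pot's rim is squeezed down (m): 0 free, 0.004 fully squeezed; about 4 N per mm, so 16 N at the end of its travel.
- lid_mid: The lid that fits: the middle-sized of three look-alike round white plastic lids, 60 to 130 g, upright on the bench. Origin: centre of its underside, z up. From below: plug 68 mm in diameter (tapered foot), 20 mm high; rim plate 85 mm in diameter, 8 mm thick, lower edge tapered to 78 mm; round knob 24 mm in diameter, 25 mm high; 53 mm in all.
- lid_mid_knob (a point): Centre of the top face of the middle lid's knob, 53 mm above its origin. Set on the pot, lid meets the clips with its origin 4 to 6 mm below pot_mouth; pressing then takes up to 10 to 20 N, until the clips ride over the plate's edge and the force suddenly drops. Clicked home, just touching the seal, the origin is 20 mm below pot_mouth; pressing on squeezes the seal up to 4 mm further.
- lid_big: Bystander: the largest lid, same shape and knob, rim plate 108 mm, plug 92 mm, 53 mm high; too big for the pot. Origin: centre of its underside.
- lid_small: Bystander: the smallest lid, same shape and knob, rim plate 60 mm, plug 44 mm, 53 mm high; too small for the pot. Origin: centre of its underside.
- jar: Bystander: small jar, 44 mm in diameter, 45 mm high; origin under its centre.
- block: Bystander: yellow block 70 x 55 x 20 mm with a black stamp on top, 54 mm high in all; origin under its centre.
- cup: Bystander: white cup, 60 mm in diameter, 45 mm high; origin under its centre.
- driver: Bystander: screwdriver, 150 mm long, lying flat along its x axis.
- hammer: Bystander: hammer, 200 mm long, lying flat along its x axis.
- brush: Bystander: brush, 160 mm long, lying flat along its x axis.
Mind the look-alikes: they are no part of the job. What is shaped like the pot but green is not meant.

How it is judged (in metres and radians):
On the way, in this order (a step that is already met when the one before it is completed fails the run):
1. the middle lid is lifted clear of the bench (height (world z) of lid_mid above 0.03 m and contact force between lid_mid and the fingers above 0.3 N), for 0.1 s.
2. the middle lid sits level and centred on the clips, not yet clicked in (z of lid_mid in the frame of pot_mouth between -0.0125 and -0.001 m and horizontal distance between lid_mid and pot_mouth below 0.006 m and angle between lid_mid's own z axis and vertical below 0.15 rad), for 0.1 s.
3. the middle lid has clicked home under the clips (z of lid_mid in the frame of pot_mouth below -0.0188 m and horizontal distance between lid_mid and pot_mouth below 0.004 m and angle between lid_mid's own z axis and vertical below 0.07 rad), for 0.1 s.
At the end, for the whole second after the job is handed in: The middle lid is clicked home on the pot (centred within 4 mm, level within 0.07 rad, its origin more than 20.5 mm below the mouth), the seal is squeezed by more than 1.5 mm (about 6 N), and the fingers are pressing on the lid, throughout the last second (z of lid_mid in the frame of pot_mouth below -0.0205 m and horizontal distance between lid_mid and pot_mouth below 0.004 m and angle between lid_mid's own z axis and vertical below 0.07 rad and value of joint seal above 0.0015 m and contact force between lid_mid and the fingers above 3 N); the arm keeps its last pose, push and grip.
It fails at once if another lid is moved more than 30 mm (distance of any of lid_big, lid_small from where it was at the start of the episode above 0.03 m).
It fails at once if a thing lying about is moved more than 30 mm (distance of any of jar, block, cup, driver, hammer, brush from where it was at the start of the episode above 0.03 m).
It also fails if it takes over 62 s, if anything falls off the work surface, if the arm or the gripper's body presses on something with over 40 N, if the wrist force passes 120 N, or if a joint passes its speed limit or range.

### The arm

A 7-joint arm with a two-finger parallel gripper is mounted at the origin on the work surface. World frame = base frame: x ahead of the robot, y to its left, z up, the work surface at z = 0. Lengths are in m, angles in degrees, forces in N, time in s.
With the tool pointing down it reaches from about 0.425 to 1.025 m from the base axis. Payload 3.6 kg.
Tool frame: the origin (TCP) lies on the centre line of the jaws, within the pads' length; the fingertips stand 14 mm ahead of it and the grasp point (between the pads) lies 5 mm behind it; z points along the fingers, y is the line along which they close (so a half turn about z gives the same grasp; the last joint's range is limited). The gripper opens to 85 mm and grips with 20 to 120 N. Pads are 22 mm wide; open, the fingers measure 114 mm over their backs; the gripper's body (76 mm by 85 mm) begins 54 mm behind the grasp point. The pads swing forward as they close: fully open they stand 13 mm farther back than shut.
Start: joints at [65.632, 33.873, 2.773, 92.16, -1.908, 54.013, -1.931], TCP at [0.236, -0.685, 0.245] pointing down, gripper open.
Joint ranges: [-153.93, 153.93], [-27.13, 128.08], [-72.61, 78.16], [10.71, 143.7], [-87.88, 267.88], [4.46, 118.87], [-176.78, 176.78]. Speed limits (degrees/s): [147.25, 147.25, 180, 180, 180, 180, 180].

### API

Orientations are given as a 3x3 rotation matrix whose columns are the frame's x, y, z axes.
In Python, from cell import bot gives the robot as it stands. The module is installed in compiled form; this text tells all that it offers.
- The arm moves only by the tool arm_command, never from a script. Its argument "moves" is a list of rows, each an object with "travel": the shift along the tool's x, y, z in m, a list of three; "spin": the turn about the tool's z in degrees; "grip": the gripper command: -1 is shut, 1 is fully open, values between are in proportion. A call has 1 to 12 rows; each row is the pose to reach, as a shift and turn from the pose commanded when the call began, along the tool's axes at that moment; what a row does not reach only later rows make up. A row lasts 1/12 s, in which the tool goes at most 41.7 mm and 7.16 degrees, less where a joint would pass 70% of its speed; a pose out of reach is approached as far as the arm can. A call with a gripper value outside its range is refused whole. The fingers move at their own pace and stop on an object; "force" is the grip in N (left out, the last holds). Time passes only in rows, so rows that repeat a pose let the fingers close. It gives the time, the measured TCP pose, the force, the opening and the grip force at its end, in the units of the state.
- bot.read_state(): the state, without advancing time (a new reading comes with each control period).
- bot.capture(name): name is "scene" or "top"; returns the picture (480x640x3 uint8, blue, green, red); there is no depth.
- bot.camera_info(name): a dict with "fx", "fy", "cx", "cy" (pixels), "R" (3x3) and "t" (3): a world point X has camera coordinates R X + t. Camera axes: x right, y down, z forward; pixel columns grow to the right and rows downward; lengths in m; the calibration is good to about 2 mm. A picture is of the moment at which its call begins. camera_info takes no time and is no camera call.
- bot.hand_in(): hands the job in; it is judged then, once.
Trained networks look in the newest picture that a camera, given by its name, has taken for a name from the list of things; names that differ only in an ending like _2 or _b are one class to them, and where a whole thing is asked for, a point or a joint stands for the part that bears it (a point fixed in the world has none). Each returns a list of dicts, best first, with "conf" (0 to 1); they miss things now and then, are a little off and sometimes report something else, mostly with a low value. They report only what shows in the picture. A call takes as long as a camera call. They do not tell look-alikes from the thing itself.
- bot.look_for(label, camera): "rect" ([centre column, centre row, width, height] in pixels, round what is visible of it).
The state is a dict: "time_s": time; "q": joint angles; "qd": joint speeds; "joint_efforts": joint torques, N m; "eef_pos": TCP position; "eef_rot": TCP orientation; "ft_force": force on the tool from outside, world axes, zero at the start; "wrist_torque": the same for the moment, N m; "gripper_width": opening from 0.0 (shut) to 1.0 (fully open); "finger_force": force on a finger pad.
Only numpy, scipy, OpenCV 4.12 (cv2) and the standard library are available. Lean on these libraries where they do the work, as an engineer would, in place of code of your own. Each camera call takes 0.05 s, during which the arm holds its last target. There are 200 camera calls.

## Working session

There is one attempt and no reset: what is moved stays moved. The work goes in short steps, Python scripts to look and compute and a tool call to move; the robot and the scene stay as the last step left them, time stands still between calls to the robot, and variables do not carry over. Pictures are saved under pics/ and viewed, at most 10 in all, crops included, and the job is handed in when it is done.

Besides the shell and the picture viewer there is one more tool, called after "Call:" as name(argument=value, ...), one argument or row to a line, values as JSON. arm_command: Moves the arm, as the interface text tells. Its arguments: {"type":"object","properties":{"moves":{"type":"array"},"force":{"type":"number"}},"required":["moves"]}

```bash
mkdir -p pics
python3 - <<'E'
from cell import bot
import cv2,numpy as np
s=bot.read_state();print(s['eef_pos'],np.round(s['eef_rot'],3).tolist(),s['gripper_width'],s['time_s'])
for c in('scene','top'):
    cv2.imwrite(f'pics/{c}1.png',bot.capture(c))
    i=bot.camera_info(c);print(c,i['fx'],i['cx'],i['cy'],np.round(i['R'],3).tolist(),np.round(i['t'],3))
for n in('lid_mid','pot'):
  for c in('scene','top'):
    for d in bot.look_for(n,c):print(n,c,np.round(d['rect'],1),round(d['conf'],2))
E
```

```text
[ 0.23593295 -0.68467814  0.24413392] [[0.945, 0.326, -0.001], [0.326, -0.945, 0.002], [-0.0, -0.002, -1.0]] 0.9999432101112289 0.0
scene 482.5006692814906 319.9745944755765 243.9388497448958 [[-0.751, 0.66, 0.011], [0.553, 0.638, -0.536], [-0.361, -0.397, -0.844]] [ 0.436 -0.248  1.363]
top 547.0345307729692 311.41367315665235 240.749335859476 [[-0.028, -1.0, 0.004], [-0.992, 0.027, -0.122], [0.122, -0.007, -0.993]] [-0.016  0.573  1.277]
lid_mid scene [418.3 351.7  41.4  36.6] 0.96
lid_mid top [180.8 251.8  39.9  34.3] 0.59
pot scene [303.1 197.   60.9  56.6] 0.72
pot scene [297.4 274.4  70.5  62.7] 0.64
pot top [380.2 281.6  63.6  59.1] 0.85
pot top [312.5 222.1  61.   61.3] 0.65
```

View pics/scene1.png

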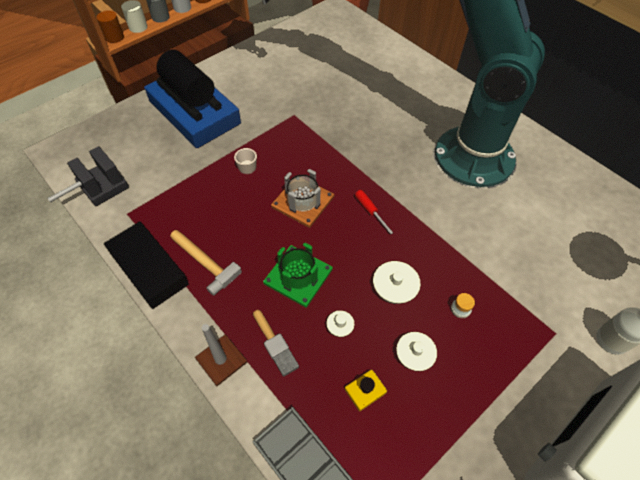

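View pics/top1.png

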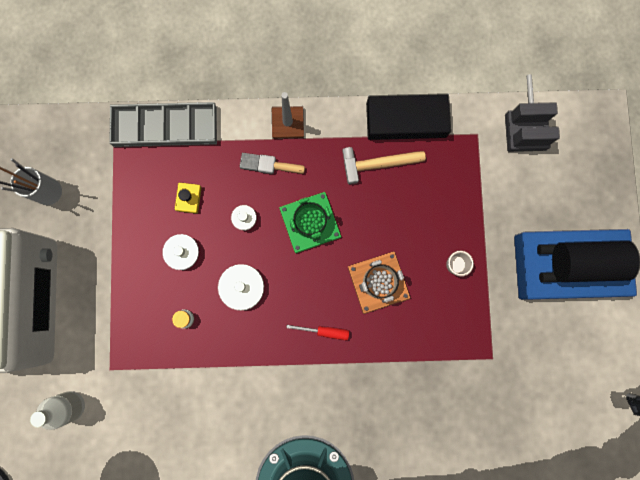

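The top picture shows three white lids: small at (243,217), middle at (181,252) and big at (241,287). The pot candidates are the wood-based one at (380,282) and the green look-alike at (312,222). The lid at (181,252) is the middle size, and the pot on wood at (380,282) is the one meant. Next I'll measure them and confirm in a crop.

```bash
cat > h.py <<'E'
import cv2,numpy as np
from cell import bot
def ray(c,u,v,z):
    "world point at height z seen at pixel u,v"
    i=bot.camera_info(c);R=np.array(i['R']);C=-R.T@np.array(i['t'])
    d=R.T@np.array([(u-i['cx'])/i['fx'],(v-i['cy'])/i['fy'],1]);return C+d*(z-C[2])/d[2]
def blob(img,lo,hi,u,v,r):
    "hull of the HSV-coloured blob biggest near u,v"
    m=cv2.inRange(cv2.cvtColor(img,cv2.COLOR_BGR2HSV),lo,hi);k=np.zeros_like(m);cv2.circle(k,(int(u),int(v)),r,255,-1)
    cs=cv2.findContours(m&k,cv2.RETR_EXTERNAL,cv2.CHAIN_APPROX_NONE)[0]
    return cv2.convexHull(max(cs,key=cv2.contourArea))
E
python3 - <<'E'
from h import *
T=cv2.imread('pics/top1.png');S=cv2.imread('pics/scene1.png')
W=((0,0,130),(179,60,255))
for n,t,s in(('small',(243,217),(340,323)),('mid',(181,252),(417,351)),('big',(241,287),(397,282))):
  for c,I,p in(('top',T,t),('scene',S,s)):
    e=cv2.fitEllipse(blob(I,*W,*p,32));P=ray(c,*e[0],.027)
    i=bot.camera_info(c);dep=(np.array(i['R'])@P+i['t'])[2]
    print(n,c,np.round(e[0],1),np.round(P,4),'diam mm',round(max(e[1])*dep/i['fx']*1000,1))
O=((5,90,60),(20,255,255))
for c,I,p in(('top',T,(380,282)),('scene',S,(303,197))):
    h=blob(I,*O,*p,48);r=cv2.minAreaRect(h);q=cv2.approxPolyDP(h,6,True)[:,0]
    P=np.array([ray(c,*x,.014) for x in q]);print(c,r,q.tolist(),np.round(P,4).tolist(),np.round(P.mean(0),4))
a=cv2.resize(T[190:320,140:270],(400,400),interpolation=2);b=cv2.resize(T[232:332,330:430],(400,400),interpolation=2)
cv2.imwrite('pics/crop1.png',np.hstack([a,b]))
E
```

```text
small top [243.1 217.1] [0.6356 0.1325 0.027 ] diam mm 61.2
small scene [339.9 323.1] [0.6375 0.1306 0.027 ] diam mm 59.7
mid top [179.9 251.6] [0.5555 0.2855 0.027 ] diam mm 87.4
mid scene [416.3 351. ] [0.558  0.2843 0.027 ] diam mm 88.9
big top [240.3 286.8] [0.467  0.1414 0.027 ] diam mm 110.2
big scene [396.1 281.7] [0.4698 0.1404 0.027 ] diam mm 109.2
top ((378.7000427246094, 282.1000061035156), (50.596439361572266, 49.963985443115234), 71.56504821777344) [[393, 251], [410, 297], [363, 313], [348, 266]] [[0.5443, -0.2293, 0.014], [0.4319, -0.2652, 0.014], [0.3968, -0.1505, 0.014], [0.5108, -0.1185, 0.014]] [ 0.471  -0.1909  0.014 ]
scene ((301.97235107421875, 200.0519256591797), (51.882354736328125, 42.47058868408203), 28.07248878479004) [[334, 194], [309, 227], [271, 206], [284, 188], [320, 186]] [[0.3986, -0.1512, 0.014], [0.5166, -0.1144, 0.014], [0.548, -0.2284, 0.014], [0.4852, -0.2526, 0.014], [0.4087, -0.1954, 0.014]] [ 0.4714 -0.1884  0.014 ]
```

View pics/crop1.png

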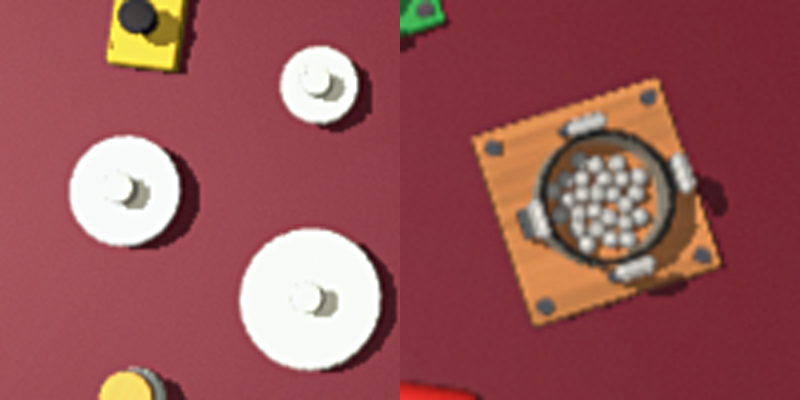

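The crop confirms it. The middle lid is at left (125,190), about 88 mm across, against roughly 60 and 110 mm for the others. The wood-based pot with clear tub and steel shot is at right (605,195). I'll approach the lid by a waypoint.

Call:
arm_command(
  moves=[
    {"travel":[0.408,-0.372,0],"spin":0,"grip":1},
    {"travel":[0.408,-0.372,0],"spin":0,"grip":1},
    {"travel":[0.408,-0.372,0],"spin":0,"grip":1},
    {"travel":[0.408,-0.372,0],"spin":0,"grip":1},
    {"travel":[0.408,-0.372,0],"spin":0,"grip":1},
    {"travel":[0.408,-0.372,0],"spin":0,"grip":1},
    {"travel":[0.408,-0.372,0],"spin":0,"grip":1},
    {"travel":[0.408,-0.372,0],"spin":0,"grip":1},
    {"travel":[0.408,-0.372,0],"spin":0,"grip":1},
    {"travel":[0.408,-0.372,0],"spin":0,"grip":1},
    {"travel":[0.408,-0.372,0],"spin":0,"grip":1},
    {"travel":[0.408,-0.372,0],"spin":0,"grip":1},
  ],
)

```text
time_s: 1.3
eef_pos: [0.4764, -0.2448, 0.2456]
eef_rot: [[0.946, 0.326, 0.001], [0.326, -0.946, -0.0], [0.0, 0.001, -1.0]]
ft_force: [0.0, -1.4, -0.2]
gripper_width: 0.999
finger_force: 0.0
```

```bash
cat >> h.py <<'E'
def togo(x,y,z):
    s=bot.read_state();R=np.array(s['eef_rot']);p=np.array(s['eef_pos'])
    print('t',s['time_s'],'pos',np.round(p,4),'q',np.round(s['q'],1),'w',round(s['gripper_width'],3),'F',np.round(s['ft_force'],1),'ff',np.round(s['finger_force'],1))
    print('R',np.round(R,3).tolist(),'travel',np.round(R.T@(np.array([x,y,z])-p),4))
E
python3 -c "
from h import *
togo(.5565,.285,.12)"
```

```text
t 1.3 pos [ 0.4764 -0.2448  0.2456] q [ 23.2  20.3  -1.1 116.6   0.6  43.1 -49.2] w 0.999 F [ 0.  -1.4 -0.2] ff 0.0
R [[0.946, 0.326, 0.001], [0.326, -0.946, -0.0], [0.0, 0.001, -1.0]] travel [ 0.2481 -0.4749  0.1255]
```

Call:
arm_command(
  moves=[
    {"travel":[0.248,-0.475,0.0],"spin":45,"grip":1},
    {"travel":[0.248,-0.475,0.0],"spin":45,"grip":1},
    {"travel":[0.248,-0.475,0.0],"spin":45,"grip":1},
    {"travel":[0.248,-0.475,0.0],"spin":45,"grip":1},
    {"travel":[0.248,-0.475,0.0],"spin":45,"grip":1},
    {"travel":[0.248,-0.475,0.0],"spin":45,"grip":1},
    {"travel":[0.248,-0.475,0.0],"spin":45,"grip":1},
    {"travel":[0.248,-0.475,0.0],"spin":45,"grip":1},
    {"travel":[0.248,-0.475,0.12],"spin":45,"grip":1},
    {"travel":[0.248,-0.475,0.12],"spin":45,"grip":1},
    {"travel":[0.248,-0.475,0.12],"spin":45,"grip":1},
    {"travel":[0.248,-0.475,0.12],"spin":45,"grip":1},
  ],
)

```text
time_s: 2.3
eef_pos: [0.5451, 0.2141, 0.1643]
eef_rot: [[0.899, -0.438, 0.001], [-0.438, -0.899, 0.0], [0.001, -0.001, -1.0]]
ft_force: [0.6, -0.0, -0.4]
gripper_width: 0.999
finger_force: 0.0
```

```bash
python3 -c "
from h import *
togo(.5565,.285,.12)"
```

```text
t 2.3 pos [0.5451 0.2141 0.1643] q [ -28.7   30.     3.8  114.3   -3.3   35.8 -138.7] w 0.999 F [ 0.6 -0.  -0.4] ff 0.0
R [[0.899, -0.438, 0.001], [-0.438, -0.899, 0.0], [0.001, -0.001, -1.0]] travel [-0.0209 -0.0687  0.0444]
```

Call:
arm_command(
  moves=[
    {"travel":[-0.021,-0.069,0.02],"spin":0,"grip":1},
    {"travel":[-0.021,-0.069,0.02],"spin":0,"grip":1},
    {"travel":[-0.021,-0.069,0.06],"spin":0,"grip":1},
    {"travel":[-0.021,-0.069,0.07],"spin":0,"grip":1},
    {"travel":[-0.021,-0.069,0.07],"spin":0,"grip":1},
  ],
)

```text
time_s: 2.72
eef_pos: [0.5536, 0.2823, 0.0917]
eef_rot: [[0.899, -0.437, -0.006], [-0.437, -0.899, -0.004], [-0.004, 0.006, -1.0]]
ft_force: [1.0, -0.2, -1.0]
gripper_width: 1.002
finger_force: 0.0
```

```bash
python3 -c "
from h import *
togo(.5565,.285,.046)"
```

```text
t 2.7167 pos [0.5536 0.2823 0.0917] q [ -33.5   38.1    3.4  111.3   -4.    31.1 -143.3] w 1.002 F [ 1.  -0.2 -1. ] ff 0.0
R [[0.899, -0.437, -0.006], [-0.437, -0.899, -0.004], [-0.004, 0.006, -1.0]] travel [ 0.0016 -0.004   0.0457]
```

Call:
arm_command(
  force=60,
  moves=[
    {"travel":[0.001,-0.003,0.03],"spin":0,"grip":1},
    {"travel":[0.001,-0.003,0.044],"spin":0,"grip":1},
    {"travel":[0.001,-0.003,0.044],"spin":0,"grip":1},
    {"travel":[0.001,-0.003,0.044],"spin":0,"grip":1},
    {"travel":[0.001,-0.003,0.044],"spin":0,"grip":-1},
    {"travel":[0.001,-0.003,0.044],"spin":0,"grip":-1},
    {"travel":[0.001,-0.003,0.044],"spin":0,"grip":-1},
    {"travel":[0.001,-0.003,0.044],"spin":0,"grip":-1},
    {"travel":[0.001,-0.003,0.044],"spin":0,"grip":-1},
    {"travel":[0.001,-0.003,0.044],"spin":0,"grip":-1},
  ],
)

```text
time_s: 3.55
eef_pos: [0.5588, 0.2857, 0.0518]
eef_rot: [[0.899, -0.438, 0.001], [-0.438, -0.899, 0.0], [0.001, -0.001, -1.0]]
ft_force: [-0.8, -0.1, 6.0]
gripper_width: 0.251
finger_force: 58.5
```

```bash
python3 -c "
from h import *
togo(.5565,.285,.046)
cv2.imwrite('pics/top2.png',cv2.resize(bot.capture('top')[200:300,120:240],(720,600)))"
```

```text
t 3.55 pos [0.5588 0.2857 0.0518] q [ -33.2   41.8    2.9  111.4   -4.3   26.9 -143.2] w 0.251 F [-0.8 -0.1  6. ] ff 58.5
R [[0.899, -0.438, 0.001], [-0.438, -0.899, 0.0], [0.001, -0.001, -1.0]] travel [-0.0018  0.0017  0.0058]
```

Call:
arm_command(
  moves=[
    {"travel":[0,0,-0.02],"spin":0,"grip":-1},
    {"travel":[0,0,-0.05],"spin":0,"grip":-1},
    {"travel":[0,0,-0.08],"spin":0,"grip":-1},
    {"travel":[0,0,-0.11],"spin":0,"grip":-1},
    {"travel":[0,0,-0.14],"spin":0,"grip":-1},
    {"travel":[0,0,-0.15],"spin":0,"grip":-1},
    {"travel":[0,0,-0.15],"spin":0,"grip":-1},
    {"travel":[0,0,-0.15],"spin":0,"grip":-1},
  ],
)

```text
time_s: 4.27
eef_pos: [0.558, 0.2855, 0.2004]
eef_rot: [[0.899, -0.438, -0.0], [-0.438, -0.899, -0.0], [-0.0, 0.0, -1.0]]
ft_force: [0.4, 0.2, -1.8]
gripper_width: 0.254
finger_force: 59.0
```

```bash
python3 -c "
from h import *
togo(.472,-.190,.2)
cv2.imwrite('pics/s2.png',bot.capture('scene'))"
```

```text
t 4.2667 pos [0.558  0.2855 0.2004] q [ -34.5   29.8    4.6  107.6   -3.4   42.7 -144. ] w 0.254 F [ 0.4  0.2 -1.8] ff 59.0
R [[0.899, -0.438, -0.0], [-0.438, -0.899, -0.0], [-0.0, 0.0, -1.0]] travel [0.131  0.4651 0.0005]
```

View pics/s2.png

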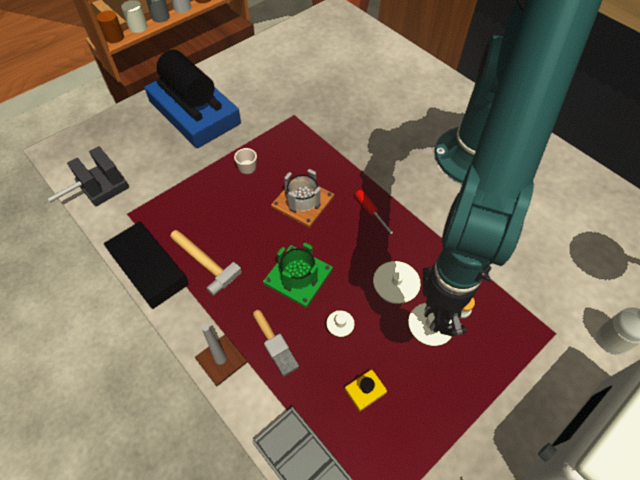

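The scene picture shows the middle lid held level at (433,325), with the other lids and things where they were. Now over to the pot.

Call:
arm_command(
  force=100,
  moves=[
    {"travel":[0.006,0.02,0],"spin":0,"grip":-1},
    {"travel":[0.015,0.055,0],"spin":0,"grip":-1},
    {"travel":[0.026,0.095,0],"spin":0,"grip":-1},
    {"travel":[0.037,0.133,0],"spin":0,"grip":-1},
    {"travel":[0.048,0.17,0],"spin":0,"grip":-1},
    {"travel":[0.059,0.208,0],"spin":0,"grip":-1},
    {"travel":[0.07,0.246,0],"spin":0,"grip":-1},
    {"travel":[0.081,0.285,0],"spin":0,"grip":-1},
    {"travel":[0.092,0.325,0],"spin":0,"grip":-1},
    {"travel":[0.103,0.364,0],"spin":0,"grip":-1},
    {"travel":[0.114,0.4,0],"spin":0,"grip":-1},
    {"travel":[0.121,0.43,0],"spin":0,"grip":-1},
  ],
)

```text
time_s: 5.32
eef_pos: [0.4766, -0.1569, 0.1989]
eef_rot: [[0.898, -0.44, -0.004], [-0.44, -0.898, -0.0], [-0.004, 0.002, -1.0]]
ft_force: [1.5, -0.6, -0.2]
gripper_width: 0.238
finger_force: 98.1
```

```bash
python3 -c "
from h import *
togo(.472,-.190,.165)"
```

```text
t 5.3167 pos [ 0.4766 -0.1569  0.1989] q [  8.5  22.    5.8 123.   -3.7  35.3 -99.3] w 0.238 F [ 1.5 -0.6 -0.2] ff 98.1
R [[0.898, -0.44, -0.004], [-0.44, -0.898, -0.0], [-0.004, 0.002, -1.0]] travel [0.0106 0.0317 0.0339]
```

Call:
arm_command(
  moves=[
    {"travel":[0.005,0.018,0.01],"spin":0,"grip":-1},
    {"travel":[0.01,0.034,0.025],"spin":0,"grip":-1},
    {"travel":[0.01,0.034,0.03],"spin":0,"grip":-1},
    {"travel":[0.01,0.034,0.03],"spin":0,"grip":-1},
    {"travel":[0.01,0.034,0.03],"spin":0,"grip":-1},
    {"travel":[0.01,0.034,0.03],"spin":0,"grip":-1},
  ],
)

```text
time_s: 5.82
eef_pos: [0.4731, -0.1872, 0.1705]
eef_rot: [[0.9, -0.436, -0.001], [-0.436, -0.9, 0.001], [-0.001, -0.001, -1.0]]
ft_force: [-0.1, -0.2, -2.3]
gripper_width: 0.235
finger_force: 98.2
```

```bash
python3 -c "
from h import *
togo(.472,-.190,.165)
T=bot.capture('top');S=bot.capture('scene')
cv2.imwrite('pics/T3.png',T);cv2.imwrite('pics/S3.png',S)
a=cv2.resize(T[217:347,315:445],(400,400),interpolation=2);b=cv2.resize(S[110:240,240:370],(400,400),interpolation=2)
cv2.imwrite('pics/crop3.png',np.hstack([a,b]))"
```

```text
t 5.8167 pos [ 0.4731 -0.1872  0.1705] q [ 12.5  25.    5.2 123.5  -4.3  31.7 -94.9] w 0.235 F [-0.1 -0.2 -2.3] ff 98.2
R [[0.9, -0.436, -0.001], [-0.436, -0.9, 0.001], [-0.001, -0.001, -1.0]] travel [0.0002 0.003  0.0055]
```

View pics/crop3.png

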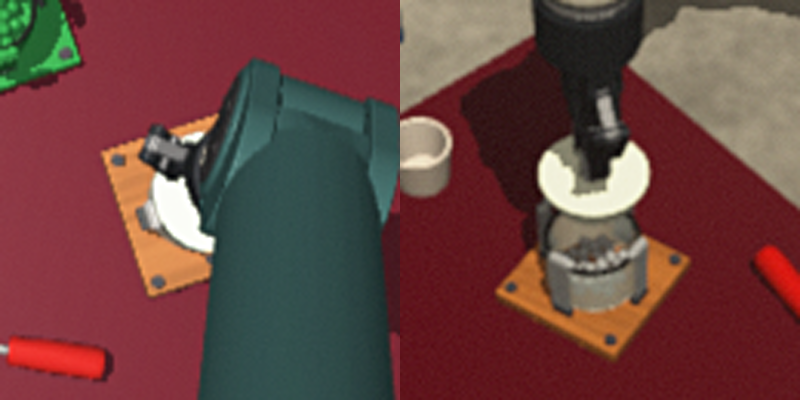

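The left half of the crop shows the lid over the pot at (190,200), mostly hidden by the arm. The right half shows it level above the tub, plate at (592,175). I'll measure pot and lid with model fits.

Run:
```python
from h import *
from scipy.optimize import least_squares
def toplane(c,h,z):
    return np.array([ray(c,*p,z)[:2] for p in h.reshape(-1,2).astype(float)])
def dens(h):  # resample hull edges
    h=h.reshape(-1,2).astype(np.float32);m=np.zeros((480,640),np.uint8);cv2.fillPoly(m,[h.astype(int)],255)
    return max(cv2.findContours(m,cv2.RETR_EXTERNAL,cv2.CHAIN_APPROX_NONE)[0],key=len)
O=((5,90,60),(20,255,255))
for c,f,p in(('top','top1',(380,282)),('scene','scene1',(303,197))):
    P=toplane(c,dens(blob(cv2.imread(f'pics/{f}.png'),*O,*p,48)),.014)
    def r(v):
        d=P-v[:2];a,b=np.cos(v[2]),np.sin(v[2]);q=np.abs(d@np.array([[a,-b],[b,a]]))
        return q.max(1)-v[3]
    s=least_squares(r,[.471,-.19,.3,.06],loss='soft_l1',f_scale=.001);print(c,'base',np.round(s.x,4))
T=bot.read_state()
for c,f,p,k in(('scene','S3',(302,167),24),('top','T3',(378,283),30)):
    if c=='top':continue
    h=blob(cv2.imread(f'pics/{f}.png'),(0,0,130),(60,70,255),*p,k)
    u=cv2.fitEllipse(h);print(h.reshape(-1,2).min(0),h.reshape(-1,2).max(0))
    for z in(.140,.146):
        P=toplane(c,dens(h),z)
        s=least_squares(lambda v:np.hypot(*(P-v[:2]).T)-v[2],[.472,-.19,.0425],loss='soft_l1',f_scale=.001);print(z,np.round(s.x,4),'ell',ray(c,*u[0],z))
```

```text
top base [ 0.4701 -0.1911  0.2873  0.0604]
scene base [ 0.4762 -0.1891  0.2963  0.0614]
[285 155] [320 180]
0.14 [ 0.4703 -0.1905  0.0418] ell [ 0.46989513 -0.1907816   0.14      ]
0.146 [ 0.4736 -0.1864  0.0415] ell [ 0.47323716 -0.1866453   0.146     ]
```

Call:
arm_command(
  moves=[
    {"travel":[0.001,0.003,0.0],"spin":0,"grip":-1},
    {"travel":[0.001,0.003,0.015],"spin":0,"grip":-1},
    {"travel":[0.001,0.003,0.03],"spin":0,"grip":-1},
    {"travel":[0.001,0.003,0.042],"spin":0,"grip":-1},
    {"travel":[0.001,0.003,0.048],"spin":0,"grip":-1},
    {"travel":[0.001,0.003,0.048],"spin":0,"grip":-1},
    {"travel":[0.001,0.003,0.048],"spin":0,"grip":-1},
  ],
)

```text
time_s: 6.5
eef_pos: [0.4727, -0.1919, 0.1231]
eef_rot: [[0.899, -0.438, 0.0], [-0.438, -0.899, -0.0], [0.0, -0.0, -1.0]]
ft_force: [-1.1, 0.2, -0.5]
gripper_width: 0.235
finger_force: 98.2
```

```bash
python3 -c "
from h import *
togo(.4725,-.190,.113)
S=bot.capture('scene')
cv2.imwrite('pics/crop4.png',cv2.resize(S[140:240,243:363],(720,600),interpolation=2))"
```

```text
t 6.5 pos [ 0.4727 -0.1919  0.1231] q [ 13.7  29.7   4.4 125.   -5.   25.4 -93.9] w 0.235 F [-1.1  0.2 -0.5] ff 98.2
R [[0.899, -0.438, 0.0], [-0.438, -0.899, -0.0], [0.0, -0.0, -1.0]] travel [-0.001  -0.0017  0.0101]
```

View pics/crop4.png

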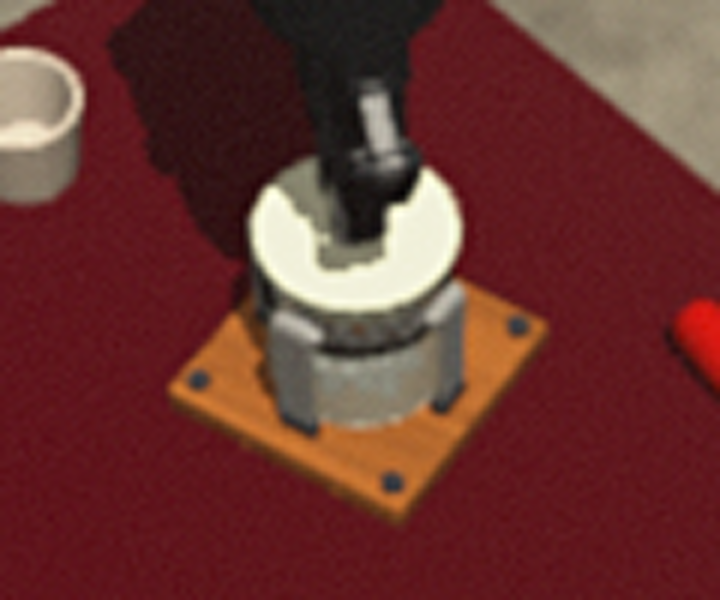

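The crop shows the lid level just above the clips, plate centre at (355,235). It is about 4 zoomed px (1.5 mm) left of the pot's axis at column 359. I'll correct by 1 mm and lower it slowly.

Call:
arm_command(
  moves=[
    {"travel":[-0.001,-0.001,0.0],"spin":0,"grip":-1},
    {"travel":[-0.001,-0.001,0.002],"spin":0,"grip":-1},
    {"travel":[-0.001,-0.001,0.004],"spin":0,"grip":-1},
    {"travel":[-0.001,-0.001,0.006],"spin":0,"grip":-1},
    {"travel":[-0.001,-0.001,0.008],"spin":0,"grip":-1},
    {"travel":[-0.001,-0.001,0.008],"spin":0,"grip":-1},
    {"travel":[-0.001,-0.001,0.008],"spin":0,"grip":-1},
  ],
)

```text
time_s: 7.13
eef_pos: [0.4719, -0.1907, 0.1147]
eef_rot: [[0.899, -0.438, -0.0], [-0.438, -0.899, 0.0], [-0.0, 0.0, -1.0]]
ft_force: [-0.9, 0.9, -1.6]
gripper_width: 0.231
finger_force: 98.2
```

```bash
python3 -c "
from h import *
togo(.4725,-.190,.113);print(bot.read_state()['wrist_torque'])"
```

```text
t 7.1333 pos [ 0.4719 -0.1907  0.1147] q [ 13.8  30.5   4.2 125.4  -5.2  24.3 -93.9] w 0.231 F [-0.9  0.9 -1.6] ff 98.2
R [[0.899, -0.438, -0.0], [-0.438, -0.899, 0.0], [-0.0, 0.0, -1.0]] travel [ 0.0003 -0.0009  0.0017]
[ 0.00979345  0.00456155 -0.02135382]
```

Call:
arm_command(
  moves=[
    {"travel":[0,0,0.001],"spin":0,"grip":-1},
    {"travel":[0,0,0.002],"spin":0,"grip":-1},
    {"travel":[0,0,0.003],"spin":0,"grip":-1},
    {"travel":[0,0,0.003],"spin":0,"grip":-1},
    {"travel":[0,0,0.003],"spin":0,"grip":-1},
  ],
)

```text
time_s: 7.55
eef_pos: [0.4724, -0.1912, 0.112]
eef_rot: [[0.899, -0.438, 0.001], [-0.438, -0.899, -0.001], [0.001, 0.0, -1.0]]
ft_force: [0.9, -0.5, -0.4]
gripper_width: 0.238
finger_force: 98.7
```

```bash
python3 -c "
from h import *
togo(.4725,-.190,.113);print(bot.read_state()['wrist_torque'])"
```

```text
t 7.55 pos [ 0.4724 -0.1912  0.112 ] q [ 13.8  30.8   4.1 125.4  -5.2  23.9 -93.9] w 0.238 F [ 0.9 -0.5 -0.4] ff 98.7
R [[0.899, -0.438, 0.001], [-0.438, -0.899, -0.001], [0.001, 0.0, -1.0]] travel [-0.0004 -0.0011 -0.001 ]
[-0.26413033 -0.08026513 -0.03374313]
```

Call:
arm_command(
  moves=[
    {"travel":[0,0,0.001],"spin":0,"grip":-1},
    {"travel":[0,0,0.002],"spin":0,"grip":-1},
    {"travel":[0,0,0.002],"spin":0,"grip":-1},
    {"travel":[0,0,0.002],"spin":0,"grip":-1},
  ],
)

```text
time_s: 7.88
eef_pos: [0.4725, -0.1913, 0.1102]
eef_rot: [[0.899, -0.439, 0.001], [-0.439, -0.899, -0.001], [0.001, 0.0, -1.0]]
ft_force: [0.2, -2.7, 3.9]
gripper_width: 0.237
finger_force: 98.9
```

```bash
python3 -c "
from h import *
togo(.4725,-.190,.113);print(bot.read_state()['wrist_torque'])
S=bot.capture('scene')
s=bot.read_state();print(s['ft_force'],s['wrist_torque'])
cv2.imwrite('pics/crop5.png',cv2.resize(S[140:240,243:363],(720,600),interpolation=2))"
```

```text
t 7.8833 pos [ 0.4725 -0.1913  0.1102] q [ 13.9  31.    4.1 125.5  -5.2  23.6 -93.8] w 0.237 F [ 0.2 -2.7  3.9] ff 98.9
R [[0.899, -0.439, 0.001], [-0.439, -0.899, -0.001], [0.001, 0.0, -1.0]] travel [-0.0006 -0.0012 -0.0028]
[-0.50448252 -0.06933588 -0.01215464]
[ 1.17329405 -2.96848008  2.53560571] [-0.5342383  -0.07276566 -0.01814087]
```

View pics/crop5.png

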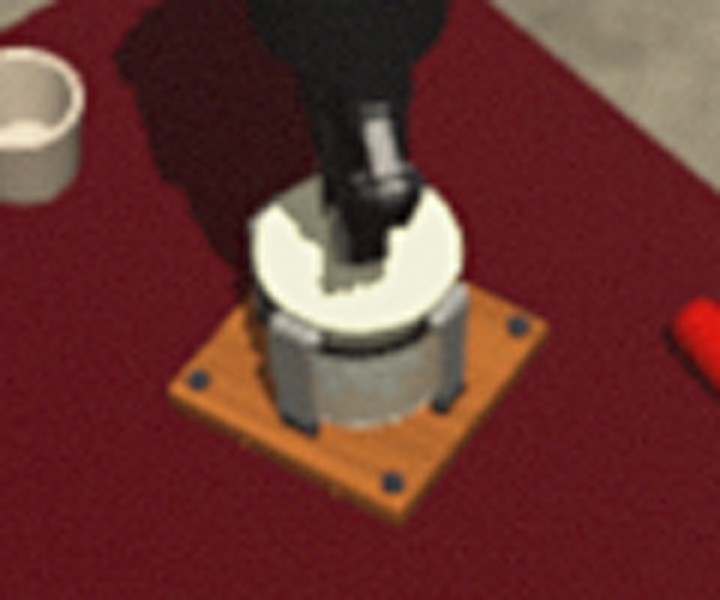

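The lid sits on the clips, plate at (358,250), level, with about 5 N on it. The sideways force of -3 N in y says the pot's axis lies slightly further toward -y, so I'll shift 1.5 mm and recheck.

Call:
arm_command(
  moves=[
    {"travel":[0.0005,0.001,0],"spin":0,"grip":-1},
    {"travel":[0.0005,0.0014,0],"spin":0,"grip":-1},
    {"travel":[0.0005,0.0014,0],"spin":0,"grip":-1},
  ],
)

```text
time_s: 8.18
eef_pos: [0.4724, -0.1917, 0.11]
eef_rot: [[0.899, -0.438, 0.001], [-0.438, -0.899, 0.0], [0.001, -0.001, -1.0]]
ft_force: [1.0, -0.8, 3.4]
gripper_width: 0.236
finger_force: 98.9
```

```bash
python3 -c "
from h import *
togo(.4725,-.190,.113);print(bot.read_state()['wrist_torque'])"
```

```text
t 8.1833 pos [ 0.4724 -0.1917  0.11  ] q [ 14.   31.    4.  125.4  -5.2  23.7 -93.7] w 0.236 F [ 1.  -0.8  3.4] ff 98.9
R [[0.899, -0.438, 0.001], [-0.438, -0.899, 0.0], [0.001, -0.001, -1.0]] travel [-0.0006 -0.0016 -0.003 ]
[ 0.00453432 -0.25516251 -0.06480532]
```

Call:
arm_command(
  force=120,
  moves=[
    {"travel":[0.0006,-0.0003,0],"spin":0,"grip":-1},
    {"travel":[0.0006,-0.0003,0.001],"spin":0,"grip":-1},
    {"travel":[0.0006,-0.0003,0.002],"spin":0,"grip":-1},
    {"travel":[0.0006,-0.0003,0.003],"spin":0,"grip":-1},
    {"travel":[0.0006,-0.0003,0.003],"spin":0,"grip":-1},
    {"travel":[0.0006,-0.0003,0.003],"spin":0,"grip":-1},
  ],
)

```text
time_s: 8.68
eef_pos: [0.4727, -0.1922, 0.1073]
eef_rot: [[0.899, -0.438, 0.0], [-0.438, -0.899, -0.0], [0.0, -0.0, -1.0]]
ft_force: [-0.7, -0.2, 7.1]
gripper_width: 0.23
finger_force: 118.6
```

```bash
python3 -c "
from h import *
togo(.4725,-.190,.113);print(bot.read_state()['wrist_torque'])"
```

```text
t 8.6833 pos [ 0.4727 -0.1922  0.1073] q [ 14.1  31.3   4.  125.5  -5.2  23.4 -93.7] w 0.23 F [-0.7 -0.2  7.1] ff 118.6
R [[0.899, -0.438, 0.0], [-0.438, -0.899, -0.0], [0.0, -0.0, -1.0]] travel [-0.0011 -0.0019 -0.0057]
[-0.0513899  -0.00893064  0.01362256]
```

Centred, with negligible torque, so I'll press on.

Call:
arm_command(
  moves=[
    {"travel":[0,0,0.001],"spin":0,"grip":-1},
    {"travel":[0,0,0.002],"spin":0,"grip":-1},
    {"travel":[0,0,0.003],"spin":0,"grip":-1},
    {"travel":[0,0,0.004],"spin":0,"grip":-1},
    {"travel":[0,0,0.004],"spin":0,"grip":-1},
  ],
)

```text
time_s: 9.1
eef_pos: [0.4724, -0.1921, 0.1027]
eef_rot: [[0.899, -0.438, -0.0], [-0.438, -0.899, -0.0], [-0.0, 0.0, -1.0]]
ft_force: [1.8, -0.9, 0.5]
gripper_width: 0.229
finger_force: 118.2
```

Call:
arm_command(
  moves=[
    {"travel":[0,0,0.001],"spin":0,"grip":-1},
    {"travel":[0,0,0.002],"spin":0,"grip":-1},
    {"travel":[0,0,0.003],"spin":0,"grip":-1},
    {"travel":[0,0,0.003],"spin":0,"grip":-1},
  ],
)

```text
time_s: 9.43
eef_pos: [0.4716, -0.1916, 0.099]
eef_rot: [[0.899, -0.438, -0.002], [-0.438, -0.899, 0.001], [-0.002, 0.0, -1.0]]
ft_force: [1.7, -0.2, -6.9]
gripper_width: 0.23
finger_force: 117.8
```

Call:
arm_command(
  moves=[
    {"travel":[0,0,0.001],"spin":0,"grip":-1},
    {"travel":[0,0,0.002],"spin":0,"grip":-1},
    {"travel":[0,0,0.003],"spin":0,"grip":-1},
    {"travel":[0,0,0.003],"spin":0,"grip":-1},
    {"travel":[0,0,0.003],"spin":0,"grip":-1},
  ],
)

```text
time_s: 9.85
eef_pos: [0.4719, -0.1918, 0.097]
eef_rot: [[0.899, -0.438, -0.001], [-0.438, -0.899, 0.001], [-0.001, -0.0, -1.0]]
ft_force: [-2.0, 0.8, 2.3]
gripper_width: 0.231
finger_force: 118.4
```

```bash
python3 -c "
from h import *
togo(.4725,-.190,.096);print(bot.read_state()['wrist_torque'])"
```

```text
t 9.85 pos [ 0.4719 -0.1918  0.097 ] q [ 14.2  32.3   3.8 125.7  -5.4  22.1 -93.6] w 0.231 F [-2.   0.8  2.3] ff 118.4
R [[0.899, -0.438, -0.001], [-0.438, -0.899, 0.001], [-0.001, -0.0, -1.0]] travel [-0.0002 -0.0019  0.001 ]
[0.31439406 0.2477368  0.00783485]
```

Call:
arm_command(
  moves=[
    {"travel":[0,0,0.001],"spin":0,"grip":-1},
    {"travel":[0,0,0.002],"spin":0,"grip":-1},
    {"travel":[0,0,0.003],"spin":0,"grip":-1},
    {"travel":[0,0,0.003],"spin":0,"grip":-1},
    {"travel":[0,0,0.003],"spin":0,"grip":-1},
  ],
)

```text
time_s: 10.27
eef_pos: [0.4721, -0.1919, 0.0947]
eef_rot: [[0.899, -0.438, -0.001], [-0.438, -0.899, 0.001], [-0.001, -0.0, -1.0]]
ft_force: [-4.2, 1.1, 11.1]
gripper_width: 0.226
finger_force: 119.4
```

```bash
python3 -c "
from h import *
togo(.4725,-.190,.096);print(bot.read_state()['wrist_torque'])"
```

```text
t 10.2667 pos [ 0.4721 -0.1919  0.0947] q [ 14.3  32.6   3.7 125.8  -5.4  21.8 -93.5] w 0.226 F [-4.2  1.1 11.1] ff 119.4
R [[0.899, -0.438, -0.001], [-0.438, -0.899, 0.001], [-0.001, -0.0, -1.0]] travel [-0.0005 -0.0019 -0.0013]
[0.53320028 0.66177884 0.02177543]
```

Call:
arm_command(
  moves=[
    {"travel":[0,0,0.0005],"spin":0,"grip":-1},
    {"travel":[0,0,0.0005],"spin":0,"grip":-1},
    {"travel":[0,0,0.0005],"spin":0,"grip":-1},
    {"travel":[0,0,0.0005],"spin":0,"grip":-1},
    {"travel":[0,0,0.0005],"spin":0,"grip":-1},
    {"travel":[0,0,0.0005],"spin":0,"grip":-1},
  ],
)

```text
time_s: 10.77
eef_pos: [0.4721, -0.192, 0.0944]
eef_rot: [[0.899, -0.438, -0.001], [-0.438, -0.899, 0.001], [-0.001, -0.0, -1.0]]
ft_force: [-3.7, 1.9, 12.0]
gripper_width: 0.23
finger_force: 119.4
```

```bash
python3 -c "
from h import *
S=bot.capture('scene');togo(.4725,-.190,.096)
cv2.imwrite('pics/crop6.png',cv2.resize(S[140:240,243:363],(720,600),interpolation=2))"
```

```text
t 10.8167 pos [ 0.4721 -0.1919  0.0944] q [ 14.3  32.6   3.7 125.8  -5.4  21.8 -93.5] w 0.226 F [-3.5  2.5 13. ] ff 119.4
R [[0.899, -0.438, -0.001], [-0.438, -0.899, 0.001], [-0.001, -0.0, -1.0]] travel [-0.0005 -0.0019 -0.0016]
```

View pics/crop6.png

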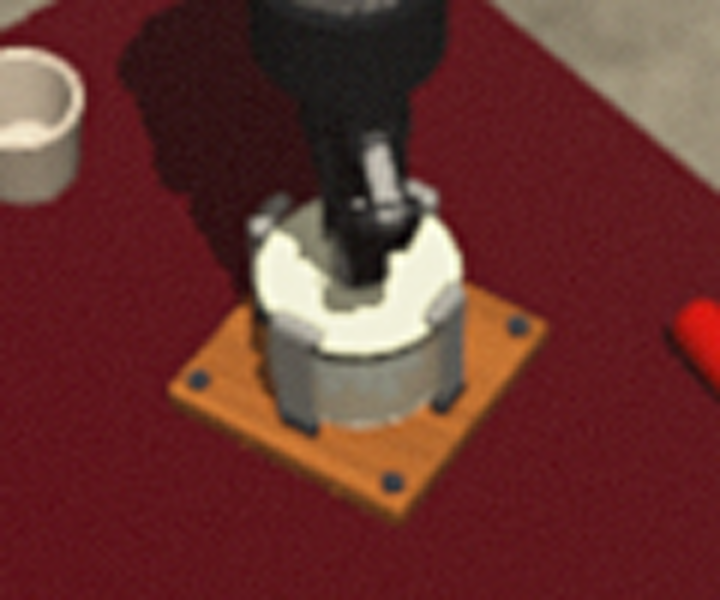

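The lid, plate at (358,275), is level under all four clips at (295,330), (445,305), (265,220) and (425,198). It is pressed with about 13 N, so I'm handing in.

```bash
python3 -c "
from cell import bot
print(bot.hand_in())"
```

```text
the job is handed in; nothing more can be done
None
```

The middle lid is clicked home under all four clips, and the gripper is still pressing it down with about 13 N (seal squeezed roughly 3 mm, estimated); the job was handed in at about 11 s, with no verdict returned.

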